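# Hang the bottle holder on its keyhole studs and stock it

### The arm

A 6-joint arm with a two-finger parallel gripper is mounted at the origin on a cart in front of the work surface, level with it; the furniture and walls round the work are solid. World frame = base frame: x ahead of the robot, y to its left, z up, the work surface at z = 0. Lengths are in m, angles in rad, forces in N, time in s.
With the tool pointing down it reaches from about 0.325 to 0.9 m from the base axis. Payload 3.5 kg.
Tool frame: the origin (TCP) lies at the very end of the fingers, on their centre line; the grasp point (between the pads) lies manip.pinch_z behind it (manip.pinch_z is the distance from the TCP to the grasp point, in m); z points along the fingers, y is the direction in which the jaws open and shut (so a half turn about z gives the same grasp; the last joint's range is limited). The gripper opens to 85 mm and grips with 20 to 120 N. Pads are 22 mm wide; open, the fingers measure 114 mm over their backs; the gripper's body (76 mm by 85 mm) begins 54 mm behind the grasp point. The pads swing forward as they close: fully open they stand 13 mm farther back than shut.
Start: joints at [-1.437, 0.276, -0.026, 1.268, 0, 1.467], TCP at [0.147, -0.608, 0.231] pointing down, gripper open.
Joint ranges: [-3.12, 3.12], [-0.85, 1.88], [-1.08, 1.24], [-1.95, 2.15], [-1.57, 1.53], [-3.14, 3.14]. Speed limits (rad/s): [2.57, 2.57, 3.14, 3.14, 3.14, 3.14].

### API

Orientations are given as a unit quaternion [x, y, z, w].
In Python, from rig import manip, eyes gives the robot as it stands.
- The arm moves only by the tool apply_moves, never from a script. Its argument "plan" is text: rows parted by semicolons, each of 7 numbers parted by spaces: the turn, a rotation vector about the tool's x, y, z in degrees, then the shift along the tool's x, y, z in mm, then the gripper command: -1 is shut, 1 is fully open, values between are in proportion. A call has 1 to 12 rows; each row is the pose to reach, as a shift and turn from the pose commanded when the call began, along the tool's axes at that moment; what a row does not reach only later rows make up. A row lasts 1/12 s, in which the tool goes at most 41.7 mm and 7.16 degrees, less where a joint would pass 70% of its speed; a pose out of reach is approached as far as the arm can. A call with a gripper value outside its range is refused whole. The fingers move at their own pace and stop on an object; "newtons" is the grip in N (left out, the last holds). Time passes only in rows, so rows that repeat a pose let the fingers close. It gives the time, the measured TCP pose, the force and the opening at its end, in the units of the state.
- manip.observe(): the state, without advancing time (a new reading comes with each control period).
- eyes.snapshot(name): name is "scene" or "top" or "wrist"; returns (picture, depth): 420x560x3 uint8, red, green, blue; 420x560 float32, m along the optical axis (not along the pixel's ray), 0 where there is no reading.
- eyes.camera_info(name): a dict with "fx", "fy", "cx", "cy" (pixels), "R" (3x3) and "t" (3): a world point X has camera coordinates R X + t; the wrist camera has in their place "tool_from_camera" (4x4, takes a point from camera to tool coordinates, whose origin is the TCP and whose axes are the flange's). Camera axes: x right, y down, z forward; pixel columns grow to the right and rows downward; lengths in m; the calibration is good to about 2 mm. A picture is of the moment at which its call begins: read the wrist's pose just before it. camera_info takes no time and is no camera call.
- manip.finish_job(): hands the job in, once; it reports no verdict.
The state is a dict: "time": time; "joint_positions": joint angles; "joint_velocities": joint speeds; "joint_torque": joint torques, N m; "eef_pos": TCP position; "tool_rot": TCP orientation; "contact_force": force on the tool from outside, world axes, zero at the start; "ft_torque": the same for the moment, N m; "gripper_width": finger opening in m.
Only numpy, scipy, OpenCV 4.12 (cv2) and the standard library are available. Lean on these libraries where they do the work, as an engineer would, in place of code of your own. Each camera call takes 0.05 s, during which the arm holds its last target. There are 200 camera calls.

### The job

Hang the empty steel bottle holder on the stand beside the stirrer: pass both its keyholes over the two stud heads, then draw it fully down along the stand's face until the spring catch snaps out over its top edge, working gently and by feel, for the stand is only clamped by hand. Then set the amber dropper bottle upright in the hanging holder's pocket, leaving everything else on the bench where it is.

Things in the scene. Friction and masses are not known exactly. Their poses are not given: they have to be found in the camera images.
- stand: Fixed stand: grey base, 2 rods, upright metal crossplate 112 x 80 mm. Origin on the bench under the plate's face; -x points out of it, y along it. Studs at y +-31 mm: head 13 mm wide, 6.5 to 11.5 mm off the face, shank 6 mm. The plate is clamped by hand at any height: stud centres 101 to 143 mm over the bench, NOT reported; its top edge 27 mm higher. Base top 15 mm. Presses over 50 N shift it.
- holder_mid (a point): Middle of the steel holder's pocket, half-way up (38 mm over its underside, 23 mm in front of its back face). x points to its back, y to its left, z up. Back plate 90 wide, 76 tall, 4 thick. Pocket in front: two flat cheeks 40 mm apart outside (y +-20), 38 mm deep front to back, rim 62 mm over the underside; grip the cheeks from above. 120 to 195 g, loose, stands upright.
- holder_back (a point): Point on the holder's back face, midway between the keyholes, level with the slot-end centres: 62 mm over the underside. Axes as holder_mid. Keyholes at y +-31 mm: large hole 16.5 mm across, centre 28 mm over the underside; from it a slot 9 mm wide runs UP to its round end, centred at 62 mm. Hanging fully down, this point is level with the stud centres, in the plane of the crossplate face.
- pocket_floor (a point): Centre of the pocket's inside floor, 35 mm over the holder's underside, 21.5 mm in front of its back face; axes as holder_mid. Inside 35 x 34 mm, 27 mm deep, open at the top. Set things down slowly here: a push on the pocket levers on the studs.
- catch (a joint): Spring catch: round nub 7 mm wide on the crossplate, midway between the studs in y, 19.5 mm above them, 4.5 mm proud of the face. Value 0 = sprung out, 0.0045 = pushed in flush (3 to 5 N). The holder's back plate pushes it in and rubs on it (drawing down takes 5 to 10 N); when the holder is fully down it springs out over the plate's top edge and locks it.
- dropper_mid (a point): Middle of the amber dropper bottle, 45.5 mm over its foot. 91 mm tall, body 27 mm across and straight to 39 mm up, then narrowing to the neck at 64 mm, thin rubber bulb above. Stands upright, loose, 55 g. In the pocket its foot rests on the pocket floor and all above 27 mm stands clear.
- weigh_boat: white plastic weighing boat, 67 x 67 x 16 mm; a bystander
- vial_black: clear glass vial with black cap, 32 mm across, 50 mm tall; a bystander
- cream_jar: white-lidded jar, 45 mm across, 64 mm tall; a bystander
- small_beaker: glass beaker, 74 mm across, 85 mm tall; a bystander
- marker_pen: marker pen lying flat, 133 mm long; a bystander
- palette_knife: steel palette knife lying flat, 194 mm long; a bystander
- labels: roll of blank labels lying flat, 60 mm across, 22 mm tall; a bystander
Not all that is in view belongs to the job. Several things look just like the part that bears dropper_mid: the one meant starts farthest from the robot's base.

How it is judged:
On the way:
1. the holder hangs fully down on both studs, the catch sprung out over it, let go (value of joint catch below 0.0015 m and x of holder_back in the frame of stand between -0.004 and 0.002 m and y of holder_back in the frame of stand between -0.007 and 0.007 m and z of holder_back in the frame of stand between 0.096 and 0.147 m and angle between holder_back's own z axis and vertical below 0.12 rad and angle between the x axis of holder_back and the x axis of stand, either way round below 0.12 rad and contact force between the fingers and holder below 0.1 N and linear speed of holder below 0.02 m/s), for 0.2 s.
At the end, for the whole second after the job is handed in: the holder hangs upright (within 0.12 rad) on the studs with its back flat to the crossplate (within 4 mm), centred on it (within 7 mm), the spring catch out over its top edge (joint below 1.5 mm); the dropper bottle stands upright (within 0.2 rad) on the floor of its pocket; both are at rest (value of joint catch below 0.0015 m and x of holder_back in the frame of stand between -0.004 and 0.002 m and y of holder_back in the frame of stand between -0.007 and 0.007 m and z of holder_back in the frame of stand between 0.096 and 0.147 m and angle between holder_back's own z axis and vertical below 0.12 rad and angle between the x axis of holder_back and the x axis of stand, either way round below 0.12 rad and horizontal distance between dropper_mid and pocket_floor below 0.01 m and z of dropper_mid in the frame of pocket_floor between 0.04 and 0.051 m and angle between dropper_mid's own z axis and vertical below 0.2 rad and linear speed of each of dropper, holder below 0.02 m/s); the robot touches nothing.
It fails at once if the holder is pressed on the stand with over 50 N (contact force between holder and stand above 50 N).
It fails at once if a bystander is pushed more than 30 mm (distance of any of weigh_boat, vial_black, cream_jar, small_beaker, marker_pen, palette_knife, labels from where it was at the start of the episode above 0.03 m).
It fails at once if the dropper bottle is tipped over (angle between dropper_mid's own z axis and vertical above 0.8 rad).
It also fails if it takes over 61 s, if anything falls off the work surface, if the arm or the gripper's body presses on something with over 40 N, if the wrist force passes 120 N, or if a joint passes its speed limit or range.

## Working session

There is one attempt and no reset: what is moved stays moved. The work goes in short steps, Python scripts to look and compute and a tool call to move; the robot and the scene stay as the last step left them, time stands still between calls to the robot, and variables do not carry over. Pictures are saved under pics/ and viewed, about 8 in all and at most 12, crops included, and the job is handed in when it is done.

Besides the shell and the picture viewer there is one more tool, called after "Emit:" as name(argument=value, ...) on one line, values as JSON. apply_moves: Moves the arm, as the interface text tells. Its arguments: {"type":"object","properties":{"plan":{"type":"string"},"newtons":{"type":"number"}},"required":["plan"]}

```bash
mkdir -p pics; ls; cat > h.py <<'E'
from rig import manip, eyes
import numpy as np, cv2
from scipy.spatial.transform import Rotation as Ro
def cloud(name):
    s=manip.observe(); im,d=eyes.snapshot(name); c=eyes.camera_info(name)
    v,u=np.mgrid[0:420,0:560]
    P=np.stack([(u-c['cx'])/c['fx']*d,(v-c['cy'])/c['fy']*d,d],-1)
    if 'R' in c: W=(P-np.array(c['t']))@np.array(c['R'])
    else:
        T=np.array(c['tool_from_camera']); W=P@T[:3,:3].T+T[:3,3]
        W=W@Ro.from_quat(s['tool_rot']).as_matrix().T+np.array(s['eef_pos'])
    W[d==0]=np.nan
    return im,W
def save(im,f,s=1): cv2.imwrite(f,cv2.resize(im[...,::-1],None,fx=s,fy=s))
E
python3 - <<'E'
from h import *
s=manip.observe();print({k:np.round(v,3).tolist() for k,v in s.items()},manip.pinch_z)
out=[]
for n in['scene','top']:
    im,W=cloud(n);np.savez(n,im=im,W=W);out.append(im)
    save(im,f'pics/{n}.png',1.4)
    c=eyes.camera_info(n);print(n,-np.array(c['R']).T@np.array(c['t']),c['fx'])
E
```

```text
pics
{'time': 0.0, 'joint_positions': [-1.437, 0.277, -0.028, 1.268, -0.0, 1.467], 'joint_velocities': [0.002, 0.002, 0.001, 0.001, 0.001, 0.002], 'joint_torque': [-0.001, -44.551, 29.52, 0.016, 0.0, 0.0], 'eef_pos': [0.147, -0.607, 0.23], 'tool_rot': [0.993, 0.118, -0.0, -0.001], 'contact_force': [0.497, 0.873, 0.354], 'ft_torque': [-0.008, 0.024, -0.025], 'gripper_width': 0.085} 0.0187
scene [ 0.0585143  -1.03623605  0.70767311] 420.5271828084545
top [-0.3781774  -0.34242595  1.68635932] 530.525486128069
```

View pics/scene.png

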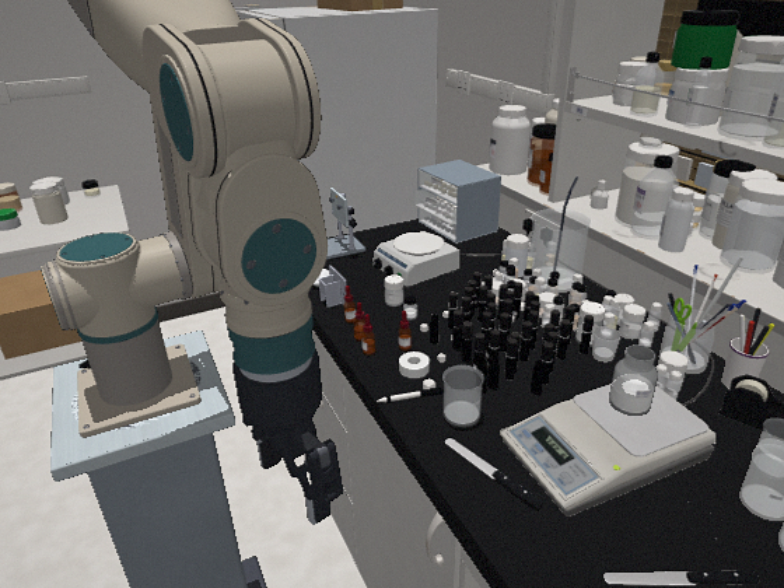

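View pics/top.png

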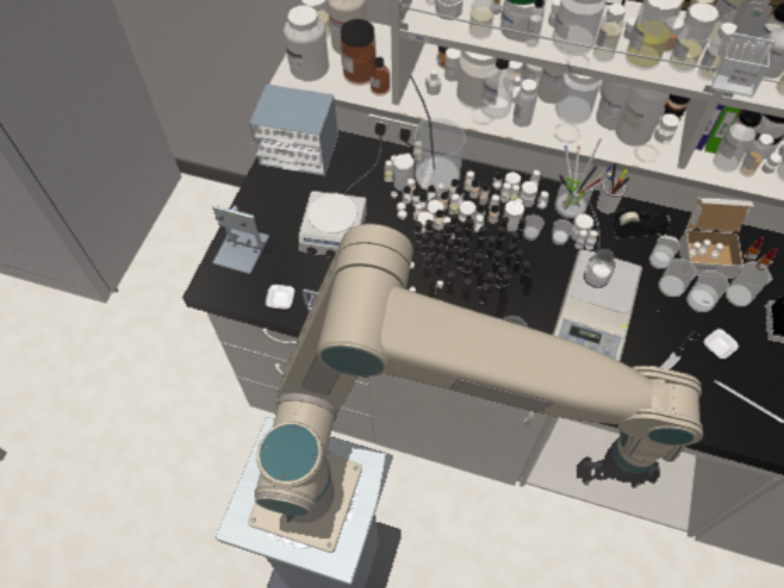

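The scene view shows the stand at (345,235), the holder at (330,287), and four amber droppers at (350,305), (361,325), (369,340) and (404,330). In the top view the stand is at (238,240), the weigh boat at (280,296) and the holder at about (310,298).

```bash
python3 - <<'E'
from h import *
S=np.load('scene.npz');T=np.load('top.npz')
def q(D,u,v):
    u=int(u/1.4);v=int(v/1.4);return np.round(np.nanmedian(D['W'][v-1:v+2,u-1:u+2].reshape(-1,3),0),3)
for n,u,v in[('d1',350,312),('d2',361,331),('d3',369,346),('d4',404,338),('hold',330,287),('hold2',338,290),('plate',342,205),('base',350,247),('jar',394,292),('vialb',410,309),('labels',406,358),('beaker',462,395),('stir',415,245),('white',424,328)]: print(n,q(S,u,v))
for n,u,v in[('plate',238,222),('base',240,255),('boat',280,296),('hold',310,298),('bench',260,300),('edge',200,295)]: print(n,q(T,u,v))
a=cv2.resize(S['im'][125:270,210:320],None,fx=5,fy=4.1,interpolation=cv2.INTER_CUBIC)
save(a,'pics/c1.png')
E
```

```text
d1 [0.453 0.023 0.033]
d2 [ 0.443 -0.053  0.027]
d3 [ 0.437 -0.111  0.024]
d4 [ 0.508 -0.13   0.034]
hold [0.439 0.113 0.051]
hold2 [0.459 0.115 0.038]
plate [0.578 0.37  0.144]
base [0.592 0.36  0.019]
jar [0.571 0.047 0.037]
vialb [ 0.576 -0.025  0.03 ]
labels [ 0.488 -0.18   0.023]
beaker [ 0.492 -0.382  0.071]
stir [0.692 0.168 0.08 ]
white [ 0.58  -0.081  0.008]
plate [0.583 0.392 0.129]
base [0.552 0.398 0.012]
boat [0.474 0.25  0.   ]
hold [0.49  0.174 0.001]
bench [0.446 0.297 0.   ]
edge [0.414 0.458 0.   ]
```

View pics/c1.png

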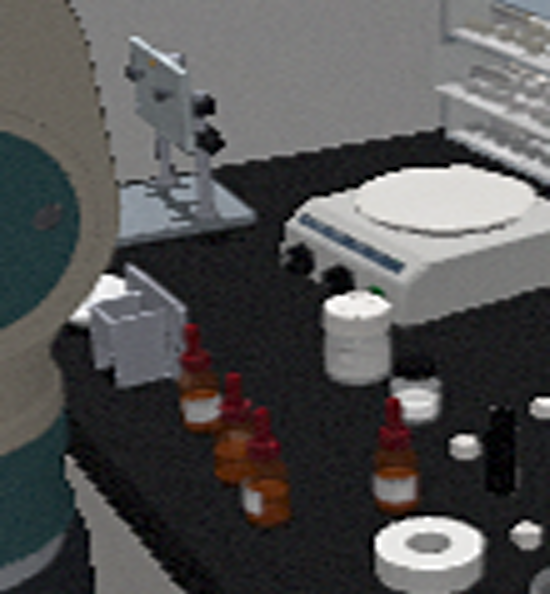

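The crop shows the plate's face (with studs) turned toward the robot and the holder's back plate on its far side. The dropper at crop (395,465), d4, is the farthest from the base.

```bash
python3 - <<'E'
from h import *
S=np.load('scene.npz')['W'].reshape(-1,3);T=np.load('top.npz')['W'].reshape(-1,3)
P=np.vstack([S,T]);P=P[~np.isnan(P[:,0])]
def box(a,b): 
    return P[np.all((P>a)&(P<b),1)]
for n,a,b in[('plate',(.5,.3,.07),(.66,.5,.25)),('base',(.45,.28,.010),(.72,.52,.022)),('holder',(.38,.06,.01),(.54,.22,.1))]:
    Q=box(a,b);print(n,len(Q),Q.min(0).round(3),Q.max(0).round(3),Q.mean(0).round(3))
    (c,sz,an)=cv2.minAreaRect(Q[:,:2].astype(np.float32));print(c,sz,an)
    np.save(n,Q)
Q=np.load('plate.npy')
for i in range(0,len(Q),max(1,len(Q)//25)):print(Q[i].round(3),end=' ')
Q=np.load('holder.npy')
print()
for i in range(0,len(Q),max(1,len(Q)//40)):print(Q[i].round(3),end=' ')
print(np.array(eyes.camera_info('wrist')['tool_from_camera']).round(3),eyes.camera_info('wrist')['fx'])
E
```

```text
plate 778 [0.566 0.329 0.07 ] [0.61  0.465 0.176] [0.584 0.39  0.129]
(0.5839501619338989, 0.3965425193309784) (0.0401419959962368, 0.1353832483291626) 5.104467391967773
base 903 [0.458 0.28  0.01 ] [0.719 0.491 0.022] [0.57  0.396 0.015]
(0.5858237743377686, 0.3890414237976074) (0.25942835211753845, 0.20678377151489258) 3.035619020462036
holder 483 [0.396 0.087 0.01 ] [0.537 0.219 0.085] [0.452 0.136 0.046]
(0.45634105801582336, 0.17476168274879456) (0.14242254197597504, 0.12141896039247513) 53.9807014465332
[0.581 0.457 0.164] [0.577 0.406 0.161] [0.571 0.437 0.14 ] [0.577 0.387 0.147] [0.579 0.419 0.124] [0.57  0.373 0.132] [0.575 0.4   0.114] [0.578 0.409 0.102] [0.592 0.359 0.109] [0.579 0.35  0.103] [0.589 0.356 0.086] [0.591 0.436 0.162] [0.59  0.412 0.161] [0.581 0.425 0.155] [0.579 0.383 0.168] [0.584 0.363 0.164] [0.58  0.348 0.17 ] [0.583 0.347 0.16 ] [0.593 0.352 0.138] [0.597 0.347 0.129] [0.582 0.442 0.098] [0.582 0.43  0.097] [0.585 0.412 0.094] [0.581 0.38  0.106] [0.593 0.347 0.098] [0.583 0.348 0.091] 
[0.462 0.173 0.074] [0.464 0.149 0.073] [0.465 0.142 0.069] [0.4
[... 198 characters left out ...]
.442 0.111 0.059] [0.425 0.135 0.049] [0.459 0.113 0.051] [0.433 0.108 0.056] [0.468 0.091 0.055] [0.451 0.111 0.046] [0.428 0.113 0.047] [0.469 0.113 0.037] [0.445 0.115 0.038] [0.426 0.132 0.031] [0.46  0.109 0.033] [0.442 0.119 0.029] [0.435 0.152 0.011] [0.466 0.118 0.02 ] [0.461 0.114 0.019] [0.457 0.115 0.016] [0.453 0.115 0.013] [0.428 0.113 0.013] [0.468 0.169 0.07 ] [0.464 0.156 0.077] [0.465 0.153 0.07 ] [0.467 0.147 0.063] [0.465 0.217 0.016] [0.453 0.149 0.063] [0.454 0.218 0.011] [0.443 0.146 0.061] [0.438 0.148 0.053] [0.417 0.184 0.011] [[ 0.    -0.947 -0.32   0.082]
 [ 1.    -0.     0.     0.   ]
 [-0.    -0.32   0.947 -0.142]
 [ 0.     0.     0.     1.   ]] 375.0423912768523
```

Emit:
apply_moves(plan="0 0 -172 420 -662 -20 1;0 0 -172 420 -662 -20 1;0 0 -172 420 -662 -20 1;0 0 -172 420 -662 -20 1;0 0 -172 420 -662 -20 1;0 0 -172 420 -662 -20 1;0 0 -172 420 -662 -20 1;0 0 -172 420 -662 -20 1;0 0 -172 420 -662 -20 1;0 0 -172 420 -662 -20 1;0 0 -172 420 -662 -20 1;0 0 -172 420 -662 -20 1")

```text
time: 1.1
eef_pos: [0.3076, -0.1324, 0.2439]
tool_rot: [0.644, 0.765, 0.0, 0.0]
contact_force: [1.3, -0.6, -0.3]
gripper_width: 0.0854
```

```bash
cat >> h.py <<'E'
def go(p,yaw=None,R=None):
    "print tool-axis delta to world TCP p, tool-x yaw in deg (tool down)"
    s=manip.observe(); R0=Ro.from_quat(s['tool_rot']); p0=np.array(s['eef_pos'])
    x=R0.apply([1,0,0])
    if R is None:
        a=np.deg2rad(yaw); X=np.array([np.cos(a),np.sin(a),0]);Z=np.array([0,0,-1.]);R=Ro.from_matrix(np.stack([X,np.cross(Z,X),Z],1))
    print('t',round(s['time'],2),'at',p0.round(4),'yaw',np.rad2deg(np.arctan2(x[1],x[0])).round(2),'zax',R0.apply([0,0,1]).round(4),'F',np.round(s['contact_force'],1),'w',round(s['gripper_width'],4))
    print('turn',np.rad2deg((R0.inv()*R).as_rotvec()).round(2),'shift mm',(R0.inv().apply(np.array(p)-p0)*1000).round(1))
E
python3 -c "
from h import *
go([.40,.135,.25],187)"
```

```text
t 1.1 at [ 0.3076 -0.1324  0.2439] yaw 99.8 zax [ 4.e-04 -1.e-04 -1.e+00] F [ 1.3 -0.6 -0.3] w 0.0854
turn [ 1.00e-02  2.00e-02 -8.72e+01] shift mm [247.8 136.6  -6.1]
```

Emit:
apply_moves(plan="0 0 -87 248 137 -6 1;0 0 -87 248 137 -6 1;0 0 -87 248 137 -6 1;0 0 -87 248 137 -6 1;0 0 -87 248 137 -6 1;0 0 -87 248 137 -6 1;0 0 -87 248 137 -6 1;0 0 -87 248 137 -6 1;0 0 -87 248 137 -6 1;0 0 -87 248 137 -6 1;0 0 -87 248 137 -6 1;0 0 -87 248 137 -6 1")

```text
time: 2.1
eef_pos: [0.4016, 0.133, 0.2495]
tool_rot: [-0.051, 0.999, -0.0, -0.001]
contact_force: [0.5, 0.4, 0.3]
gripper_width: 0.0853
```

```bash
python3 - <<'E'
from h import *
im,W=cloud('wrist');np.savez('w1',im=im,W=W);save(im,'pics/w1.png',1.4)
go([.4,.135,.25],187)
m=(W[...,2]>.068)&(W[...,2]<.085)&(abs(W[...,0]-.46)<.06)&(abs(W[...,1]-.14)<.09)
Q=W[m];print('back',len(Q),cv2.minAreaRect(Q[:,:2].astype(np.float32)),Q[:,2].mean())
m=(W[...,2]>.055)&(W[...,2]<.068)&(abs(W[...,0]-.44)<.04)&(abs(W[...,1]-.14)<.05)
Q=W[m];print('rim',len(Q),cv2.minAreaRect(Q[:,:2].astype(np.float32)),Q[:,2].mean())
m=(W[...,2]>.05)&(abs(W[...,0]-.59)<.06)&(abs(W[...,1]-.4)<.1);print('plate',m.sum())
E
```

```text
t 2.15 at [0.4015 0.1329 0.2496] yaw -173.95 zax [-1.1e-03 -2.0e-04 -1.0e+00] F [ 0.4 -0.3  0.5] w 0.0858
turn [-0.   -0.07 -0.95] shift mm [ 1.3  2.3 -0.4]
back 720 ((0.4688442647457123, 0.1332916021347046), (0.005250700283795595, 0.08962366729974747), 2.9230756759643555) 0.07413090682096024
rim 857 ((0.448495477437973, 0.13339634239673615), (0.042023662477731705, 0.08836842328310013), 2.374298334121704) 0.06158013865750157
plate 0
```

View pics/w1.png

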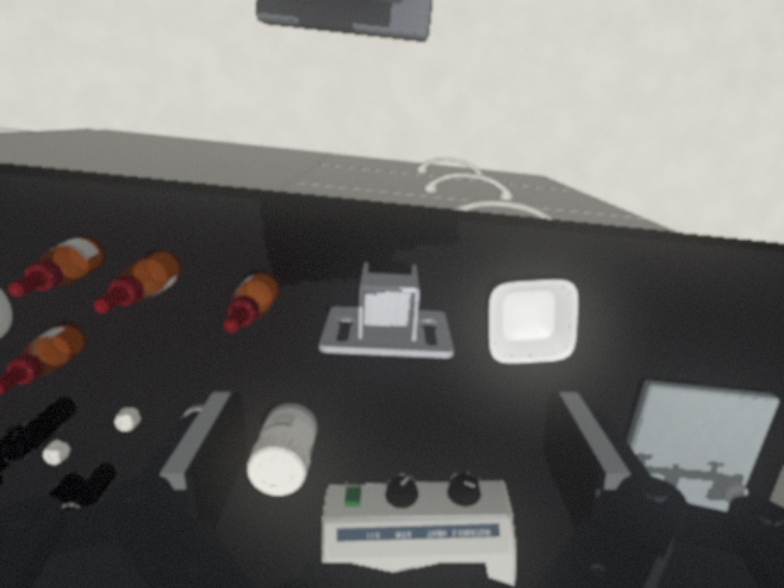

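The wrist view shows the holder at (388,320), yawed about 3°, the weigh boat at (533,320), and the stand base at the right edge (700,440). I'll grasp with the tool tilted 15°, so the gripper body leans away from the crossplate, and keep the fingers 15 mm in front of the back face to clear the stud heads.

```bash
cat >> h.py <<'E'
def tr(yawn,tilt):
    "tool rotation: tips lean by tilt deg towards direction n of yaw yawn; tool x points back"
    a=np.deg2rad(yawn);t=np.deg2rad(tilt);n=np.array([np.cos(a),np.sin(a),0])
    Z=np.sin(t)*n+np.array([0,0,-np.cos(t)]);X=-np.cos(t)*n+np.array([0,0,-np.sin(t)])
    return Ro.from_matrix(np.stack([X,np.cross(Z,X),Z],1))
E
python3 -c "
from h import *
go([.4447,.1318,.11],R=tr(2.9,15))
go([.4447,.1318,.027],R=tr(2.9,15))"
```

```text
t 2.15 at [0.4015 0.1329 0.2496] yaw -173.95 zax [-1.1e-03 -2.0e-04 -1.0e+00] F [ 0.4 -0.3  0.5] w 0.0858
turn [  0.41 -15.06   3.14] shift mm [-43.   -5.6 139.5]
t 2.15 at [0.4015 0.1329 0.2496] yaw -173.95 zax [-1.1e-03 -2.0e-04 -1.0e+00] F [ 0.4 -0.3  0.5] w 0.0858
turn [  0.41 -15.06   3.14] shift mm [-43.1  -5.6 222.5]
```

Emit:
apply_moves(plan="0.4 -15 3.1 -43 -6 140 1;0.4 -15 3.1 -43 -6 140 1;0.4 -15 3.1 -43 -6 140 1;0.4 -15 3.1 -43 -6 140 1;0.4 -15 3.1 -43 -6 165 1;0.4 -15 3.1 -43 -6 190 1;0.4 -15 3.1 -43 -6 210 1;0.4 -15 3.1 -43 -6 222 1;0.4 -15 3.1 -43 -6 222 1;0.4 -15 3.1 -43 -6 222 0.4;0.4 -15 3.1 -43 -6 222 -1;0.4 -15 3.1 -43 -6 222 -1", newtons=35)

```text
time: 3.15
eef_pos: [0.4468, 0.1311, 0.0295]
tool_rot: [-0.02, 0.991, 0.003, 0.132]
contact_force: [0.5, -0.1, 0.0]
gripper_width: 0.0517
```

Emit:
apply_moves(plan="0 0 0 0 0 0 -1;0 0 0 0 0 0 -1;0 0 0 0 0 0 -1;0 0 0 0 0 0 -1")

```text
time: 3.48
eef_pos: [0.4468, 0.1314, 0.0297]
tool_rot: [-0.02, 0.991, 0.003, 0.132]
contact_force: [-2.1, 0.2, 6.4]
gripper_width: 0.0398
```

```bash
python3 - <<'E'
from h import *
im,W=cloud('wrist');np.savez('w2',im=im,W=W);save(im,'pics/w2.png',1.0)
go([.40,.26,.25],R=tr(2.9,15))
E
```

```text
t 3.53 at [0.4469 0.1314 0.0297] yaw -177.67 zax [ 0.2617  0.012  -0.9651] F [-2.2  1.3  6.5] w 0.04
turn [-0.07  0.19 -0.55] shift mm [ -17.6  130.7 -223.3]
```

```bash
python3 - <<'E'
from h import *
go([.447,.131,.12],R=tr(2.9,15))
go([.38,.24,.22],R=tr(2.9,30))
E
```

```text
t 3.53 at [0.4469 0.1314 0.0297] yaw -177.67 zax [ 0.2617  0.012  -0.9651] F [-2.2  1.3  6.5] w 0.04
turn [-0.07  0.19 -0.55] shift mm [-23.8  -0.3 -87.1]
t 3.53 at [0.4469 0.1314 0.0297] yaw -177.67 zax [ 0.2617  0.012  -0.9651] F [-2.2  1.3  6.5] w 0.04
turn [ -0.14 -14.81  -0.54] shift mm [  10.4  111.5 -199.9]
```

Emit:
apply_moves(plan="0 0 0 -10 0 -35 -1;0 0 0 -20 0 -75 -1;0 -15 0 10 111 -200 -1;0 -15 0 10 111 -200 -1;0 -15 0 10 111 -200 -1;0 -15 0 10 111 -200 -1;0 -15 0 10 111 -200 -1;0 -15 0 10 111 -200 -1;0 -15 0 10 111 -200 -1;0 -15 0 10 111 -200 -1")

```text
time: 4.37
eef_pos: [0.3787, 0.2378, 0.2167]
tool_rot: [-0.019, 0.966, 0.004, 0.257]
contact_force: [-0.7, -0.5, -2.3]
gripper_width: 0.0394
```

```bash
python3 - <<'E'
from h import *
im,W=cloud('wrist');np.savez('w3',im=im,W=W);save(im,'pics/w3.png',1.4)
go([.38,.24,.22],R=tr(2.9,30))
m=(W[...,2]>.06)&(W[...,2]<.2)&(abs(W[...,0]-.58)<.05)&(abs(W[...,1]-.4)<.1);Q=W[m]
print('plate',m.sum())
if m.sum()>50:
    print(Q.min(0),Q.max(0))
E
```

```text
t 4.42 at [0.3789 0.2375 0.2165] yaw -177.72 zax [ 0.4967  0.0174 -0.8677] F [ 0.1 -0.4 -2.4] w 0.0396
turn [-0.44 -0.2  -0.54] shift mm [-2.8  2.4 -2.4]
plate 7270
[0.5666987  0.34272456 0.06004496] [0.60633304 0.47309948 0.16655881]
```

View pics/w3.png

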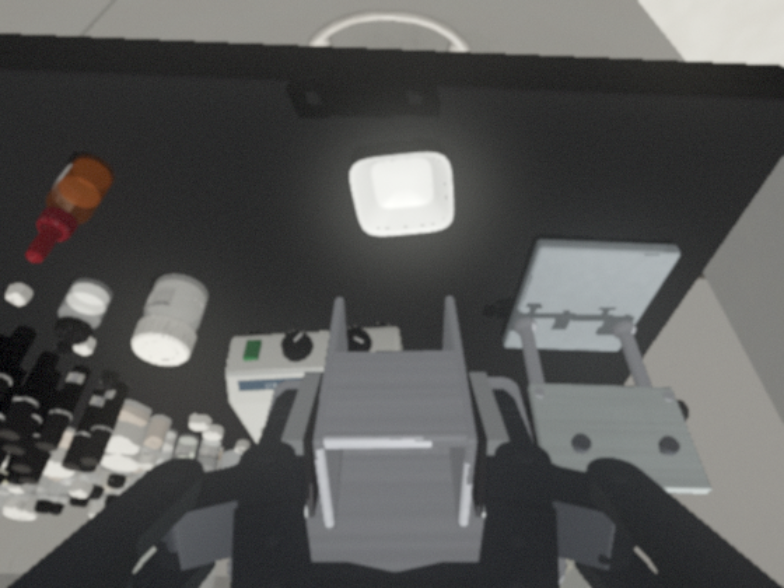

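The wrist view shows the plate to the right of the held holder, with studs at (581,442) and (668,445). The open pocket rim is at (390,440).

```bash
python3 - <<'E'
from h import *
D=np.load('w3.npz');im,W=D['im'],D['W'];s=manip.observe()
R0=Ro.from_quat(s['tool_rot']);p0=np.array(s['eef_pos'])
m=(W[...,2]>.09)&(W[...,2]<.2)&(abs(W[...,0]-.58)<.03)&(abs(W[...,1]-.41)<.08)
Q=W[m]
for k in range(8):
    c=Q.mean(0);n=np.linalg.svd(Q-c)[2][2];n*=np.sign(n[0]);e=(Q-c)@n;Q=Q[abs(e)<max(.002,2*e.std())] if k<7 else Q
print('plane c',c.round(4),'n',n.round(4),'yaw',np.rad2deg(np.arctan2(n[1],n[0])).round(2),'std',e.std().round(4),len(Q))
yh=np.array([-n[1],n[0],0]);yh/=np.linalg.norm(yh)
print('in-plane y range',np.percentile(Q@yh,[.5,99.5]),'z',np.percentile(Q[:,2],[.5,99.5]))
mask=m&(im.sum(2)<150)
nn,l,st,ce=cv2.connectedComponentsWithStats(mask.astype(np.uint8))
for i in range(1,nn):
    if st[i,4]>20:
        P=W[l==i];print(ce[i]*1.4,st[i,4],'med',np.median(P,0).round(4),'off plane',np.round(-(np.median(P,0)-c)@n,4),'y',np.median(P@yh).round(4))
# catch: points proud of the face, not studs
off=-((W-c)@n);mm=(abs((W@yh)-np.median(Q@yh))<.07)&(off>.003)&(off<.02)&(W[...,2]>.07)&(W[...,2]<.19)
nn,l,st,ce=cv2.connectedComponentsWithStats(mm.astype(np.uint8))
for i in range(1,nn):
    if st[i,4]>8:
        P=W[l==i];print('proud',ce[i]*1.4,st[i,4],P.mean(0).round(4),'off',np.median(off[l==i]).round(4),'y',(P@yh).mean().round(4),'ext',np.ptp(P@yh).round(4),np.ptp(P[:,2]).round(4))
# holder in hand (tool-> holder frame guess): leveled frame rel. TCP
L=(W-p0)@R0.as_matrix()   # tool coords
t=np.deg2rad(15);h=np.stack([-L[...,0]*np.cos(t)+L[...,2]*np.sin(t),-L[...,1],-L[...,0]*np.sin(t)-L[...,2]*np.cos(t)],-1) # x fwd,y left,z up
for u,v in[(395,380),(350,400),(430,400),(330,440),(350,441),(390,441),(430,441),(325,490),(465,490),(340,310),(450,310),(395,480),(395,545),(340,545),(440,545),(395,562)]:
    print(u,v,h[int(v/1.4),int(u/1.4)].round(4))
E
```

```text
plane c [0.5811 0.4068 0.1246] n [ 9.999e-01 -1.600e-02  1.000e-04] yaw -0.91 std 0.0007 5970
in-plane y range [0.35720831 0.46791925] z [0.09049599 0.16525859]
[527.625      408.85833333] 24 med [0.5959 0.3486 0.0999] off plane -0.0157 y 0.3581
proud [580.22125 443.17875] 160 [0.5697 0.3721 0.1395] off 0.0112 y 0.3811 ext 0.0122 0.0126
proud [668.05988024 445.75329341] 167 [0.5707 0.4337 0.1396] off 0.0112 y 0.4427 ext 0.0131 0.0124
395 380 [-0.018   0.0002  0.0114]
350 400 [-0.0178  0.0119  0.0185]
430 400 [-0.0181 -0.0089  0.0188]
330 440 [-0.0189  0.0158  0.0328]
350 441 [-0.0181  0.0109  0.0326]
390 441 [-0.0179  0.0016  0.0324]
430 441 [-0.0192 -0.008   0.0335]
325 490 [0.0002 0.0182 0.033 ]
465 490 [ 0.     -0.0178  0.0331]
340 310 [-0.0178  0.0183 -0.0214]
450 310 [-0.0183 -0.0174 -0.0206]
395 480 [0.0195 0.0002 0.0154]
395 545 [0.02   0.0002 0.0361]
340 545 [nan nan nan]
440 545 [ 0.02   -0.0121  0.036 ]
395 562 [0.0202 0.0002 0.0406]
```

```bash
cat >> h.py <<'E'
RH=tr(-0.91,15.17); SX=np.array([.5814,.4027]); N=np.array([.9999,-.016]); SZ=.139
def hb(off,up,lat=0):
    "TCP for holder back face off m in front of face, holder_back up m above studs"
    q=SX-(off+.024)*N+lat*np.array([.016,.9999]); return [q[0],q[1],SZ-.033+up]
def where():
    s=manip.observe();p=np.array(s['eef_pos']);d=p[:2]-SX
    print('off',(-(d@N)-.024).round(4),'lat',(d@[.016,.9999]).round(4),'up',(p[2]-SZ+.033).round(4))
E
python3 -c "
from h import *
go(hb(.03,.034),R=RH);where()"
```

```text
t 4.42 at [0.3789 0.2375 0.2165] yaw -177.72 zax [ 0.4967  0.0174 -0.8677] F [ 0.1 -0.4 -2.4] w 0.0396
turn [ 1.09 14.63  2.94] shift mm [-96.5 160.3 143. ]
off 0.1759 lat -0.1684 up 0.1105
```

Emit:
apply_moves(plan="1 14.6 3 -96 160 143 -1;1 14.6 3 -96 160 143 -1;1 14.6 3 -96 160 143 -1;1 14.6 3 -96 160 143 -1;1 14.6 3 -96 160 143 -1;1 14.6 3 -96 160 143 -1;1 14.6 3 -96 160 143 -1;1 14.6 3 -96 160 143 -1;1 14.6 3 -96 160 143 -1;1 14.6 3 -96 160 143 -1")

```text
time: 5.25
eef_pos: [0.5269, 0.4036, 0.1422]
tool_rot: [0.008, 0.991, 0.0, 0.133]
contact_force: [-0.7, 0.7, -2.0]
gripper_width: 0.04
```

```bash
python3 - <<'E'
from h import *
im,W=cloud('wrist');np.savez('w4',im=im,W=W);save(im,'pics/w4.png',1.4)
im,W=cloud('scene');np.savez('s4',im=im,W=W);cv2.imwrite('pics/s4.png',cv2.resize(im[115:205,200:320,::-1],None,fx=5,fy=5,interpolation=cv2.INTER_CUBIC))
go(hb(.03,.034),R=RH);where()
E
```

```text
t 5.35 at [0.5271 0.4042 0.1433] yaw 179.07 zax [ 0.2655  0.     -0.9641] F [ 0.2 -0.4 -2.3] w 0.0395
turn [ 0.24  0.22 -0.02] shift mm [ 0.5 -0.7  3.2]
off 0.0304 lat 0.0007 up 0.0373
```

View pics/w4.png

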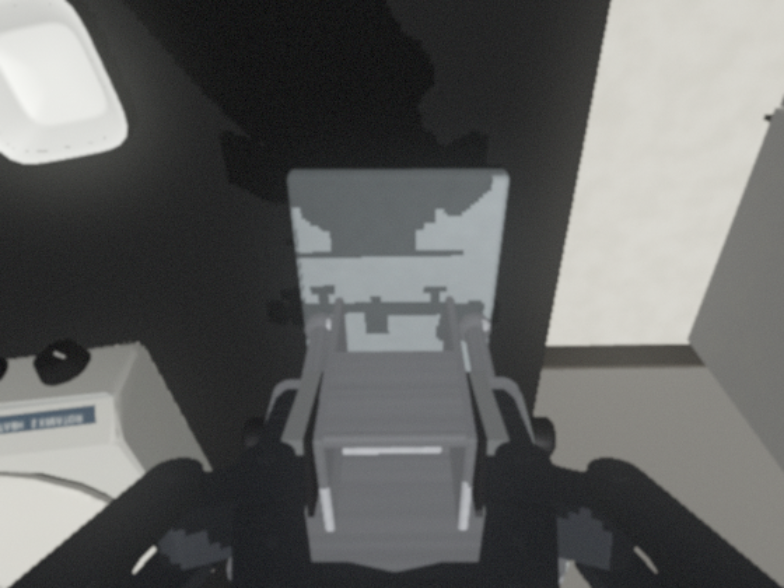

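The wrist view shows the holder centred over the stand base, base edges at columns 290 and 508. I'll correct the height and creep in.

Emit:
apply_moves(plan="0.2 0.2 0 0.8 -0.7 2.9 -1;0.2 0.2 0 0.8 -0.7 2.9 -1;0.2 0.2 0 -8 -0.7 5.3 -1;0.2 0.2 0 -16.6 -0.7 7.6 -1;0.2 0.2 0 -18.5 -0.7 8.1 -1;0.2 0.2 0 -18.5 -0.7 8.1 -1;0.2 0.2 0 -18.5 -0.7 8.1 -1")

```text
time: 5.93
eef_pos: [0.5479, 0.4044, 0.1399]
tool_rot: [0.008, 0.991, -0.001, 0.132]
contact_force: [0.0, -0.4, -1.8]
gripper_width: 0.0395
```

```bash
python3 -c "
from h import *
go(hb(.006,.034),R=RH);where()"
```

```text
t 5.93 at [0.5479 0.4044 0.1399] yaw 179.1 zax [ 0.2619 -0.0031 -0.9651] F [ 0.  -0.4 -1.8] w 0.0395
turn [0.06 0.02 0.01] shift mm [-3.4 -1.2  0.9]
off 0.0096 lat 0.0012 up 0.0339
```

View pics/s4.png

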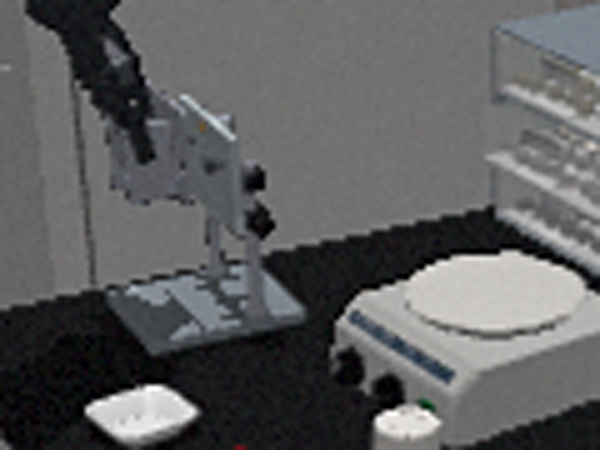

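The scene crop shows the holder just in front of the plate, one stud visible at (215,165). No contact yet, so I'll keep creeping in.

Emit:
apply_moves(plan="0 0 0 -1.5 -0.8 0.4 -1;0 0 0 -3 -0.8 0.8 -1;0 0 0 -3 -0.8 0.8 -1")

```text
time: 6.18
eef_pos: [0.5507, 0.4036, 0.14]
tool_rot: [0.008, 0.991, -0.001, 0.132]
contact_force: [-0.4, -0.1, -1.8]
gripper_width: 0.0395
```

```bash
python3 -c "
from h import *
go(hb(.003,.034),R=RH);where()"
```

```text
t 6.18 at [0.5507 0.4036 0.14  ] yaw 179.12 zax [ 0.2622 -0.0031 -0.965 ] F [-0.4 -0.1 -1.8] w 0.0395
turn [0.06 0.03 0.03] shift mm [-3.6 -0.4  0.9]
off 0.0067 lat 0.0004 up 0.034
```

Still no force at 6.7 mm off the face, so both heads appear to be inside the holes.

Emit:
apply_moves(plan="0 0 0 -1.5 -0.4 0.4 -1;0 0 0 -3 -0.4 0.8 -1;0 0 0 -3 -0.4 0.8 -1")

```text
time: 6.43
eef_pos: [0.5531, 0.4031, 0.1397]
tool_rot: [0.007, 0.991, -0.001, 0.131]
contact_force: [-2.1, -0.2, -1.2]
gripper_width: 0.0395
```

Emit:
apply_moves(plan="0 0 0 -1 0 0.3 -1;0 0 0 -2 0 0.5 -1;0 0 0 -2 0 0.5 -1")

```text
time: 6.68
eef_pos: [0.5552, 0.4031, 0.1398]
tool_rot: [0.007, 0.991, -0.001, 0.132]
contact_force: [-3.9, 0.9, -1.0]
gripper_width: 0.0395
```

```bash
python3 -c "
from h import *
go(hb(0,.034),R=RH);where()"
```

```text
t 6.68 at [0.5552 0.4031 0.1398] yaw 179.15 zax [ 0.2609 -0.0032 -0.9654] F [-3.9  0.9 -1. ] w 0.0395
turn [ 0.06 -0.04  0.06] shift mm [-2.2  0.   0.4]
off 0.0022 lat -0.0 up 0.0338
```

Emit:
apply_moves(plan="0 0 0 -1 0 0.3 -1;0 0 0 -2.2 0 0.6 -1;0 0 0 -2.2 0 0.6 -1")

```text
time: 6.93
eef_pos: [0.556, 0.4031, 0.1397]
tool_rot: [0.007, 0.991, -0.001, 0.13]
contact_force: [-8.5, -0.2, 2.0]
gripper_width: 0.0394
```

```bash
python3 -c "
from h import *
go(hb(0,.034),R=RH);where()"
```

```text
t 6.93 at [0.556  0.4031 0.1397] yaw 179.2 zax [ 0.2581 -0.003  -0.9661] F [-8.5 -0.2  2. ] w 0.0394
turn [ 0.06 -0.21  0.11] shift mm [-1.5  0.   0.1]
off 0.0014 lat -0.0 up 0.0337
```

Emit:
apply_moves(plan="0 0 0 0.5 0 1.9 -1;0 0 0 1 0 3.9 -1;0 0 0 1.6 0 5.8 -1;0 0 0 2.1 0 7.7 -1;0 0 0 2.1 0 7.7 -1")

```text
time: 7.35
eef_pos: [0.5559, 0.4033, 0.1314]
tool_rot: [0.007, 0.991, -0.0, 0.13]
contact_force: [-7.5, 0.4, 0.2]
gripper_width: 0.0395
```

```bash
python3 -c "
from h import *
go(hb(0,.034),R=RH);where()"
```

```text
t 7.35 at [0.5559 0.4033 0.1314] yaw 179.21 zax [ 0.2585 -0.0026 -0.966 ] F [-7.5  0.4  0.2] w 0.0395
turn [ 0.08 -0.19  0.12] shift mm [-3.6 -0.2 -7.9]
off 0.0015 lat 0.0002 up 0.0254
```

Moving smoothly down. The next stretch is 18 mm.

Emit:
apply_moves(plan="0 0 0 0.5 0 1.9 -1;0 0 0 1 0 3.9 -1;0 0 0 1.6 0 5.8 -1;0 0 0 2.1 0 7.7 -1;0 0 0 2.6 0 9.7 -1;0 0 0 3.1 0 11.6 -1;0 0 0 3.7 0 13.5 -1;0 0 0 4.2 0 15.4 -1;0 0 0 4.7 0 17.4 -1;0 0 0 4.7 0 17.4 -1")

```text
time: 8.18
eef_pos: [0.556, 0.4034, 0.1134]
tool_rot: [0.007, 0.991, -0.0, 0.13]
contact_force: [-7.8, 1.3, 1.0]
gripper_width: 0.0395
```

```bash
python3 -c "
from h import *
go(hb(0,.034),R=RH);where()"
```

```text
t 8.18 at [0.556  0.4034 0.1134] yaw 179.22 zax [ 0.2586 -0.0025 -0.966 ] F [-7.8  1.3  1. ] w 0.0395
turn [ 0.09 -0.18  0.12] shift mm [ -8.2  -0.3 -25.3]
off 0.0014 lat 0.0003 up 0.0074
```

Emit:
apply_moves(plan="0 0 0 0.4 0 1.4 -1;0 0 0 0.8 0 2.9 -1;0 0 0 1.2 0 4.3 -1;0 0 0 1.6 0 5.8 -1;0 0 0 1.6 0 5.8 -1")

```text
time: 8.6
eef_pos: [0.5561, 0.4032, 0.1074]
tool_rot: [0.007, 0.991, -0.001, 0.131]
contact_force: [-7.8, 0.5, 0.8]
gripper_width: 0.0397
```

Emit:
apply_moves(plan="0 0 0 0.3 0 1 -1;0 0 0 0.5 0 1.9 -1;0 0 0 0.5 0 1.9 -1")

```text
time: 8.85
eef_pos: [0.5562, 0.4033, 0.1058]
tool_rot: [0.007, 0.991, -0.0, 0.131]
contact_force: [-8.8, -0.2, 3.4]
gripper_width: 0.0395
```

```bash
python3 -c "
from h import *
go(hb(0,0),R=RH);where()"
```

```text
t 8.85 at [0.5562 0.4033 0.1058] yaw 179.18 zax [ 0.2591 -0.0028 -0.9659] F [-8.8 -0.2  3.4] w 0.0395
turn [ 0.07 -0.15  0.08] shift mm [-1.2 -0.2  0.1]
off 0.0012 lat 0.0002 up -0.0002
```

Emit:
apply_moves(plan="0 0 0 0.3 0 1 -1;0 0 0 0.5 0 1.9 -1;0 0 0 0.5 0 1.9 -1")

```text
time: 9.1
eef_pos: [0.5563, 0.4033, 0.1042]
tool_rot: [0.007, 0.991, -0.0, 0.131]
contact_force: [-9.3, 0.1, 4.5]
gripper_width: 0.0395
```

Emit:
apply_moves(plan="0 0 0 0.3 0 1 -1;0 0 0 0.5 0 1.9 -1;0 0 0 0.5 0 1.9 -1")

```text
time: 9.35
eef_pos: [0.5568, 0.4036, 0.104]
tool_rot: [0.008, 0.991, -0.0, 0.132]
contact_force: [-12.2, -1.1, 10.8]
gripper_width: 0.0397
```

Emit:
apply_moves(plan="0 0 0 0.3 0 1 -1;0 0 0 0.5 0 1.9 -1;0 0 0 0.5 0 1.9 -1")

```text
time: 9.6
eef_pos: [0.557, 0.4037, 0.1038]
tool_rot: [0.008, 0.991, -0.0, 0.132]
contact_force: [-16.6, -2.6, 18.8]
gripper_width: 0.0395
```

```bash
python3 - <<'E'
from h import *
where()
a,_=cloud('wrist');b,_=cloud('scene')
A=cv2.resize(a[250:420,180:380],(400,340));B=cv2.resize(b[115:205,200:320],(400,340),interpolation=cv2.INTER_CUBIC)
save(np.hstack([A,B]),'pics/w5.png')
E
```

```text
off 0.0004 lat 0.0006 up -0.0022
```

View pics/w5.png

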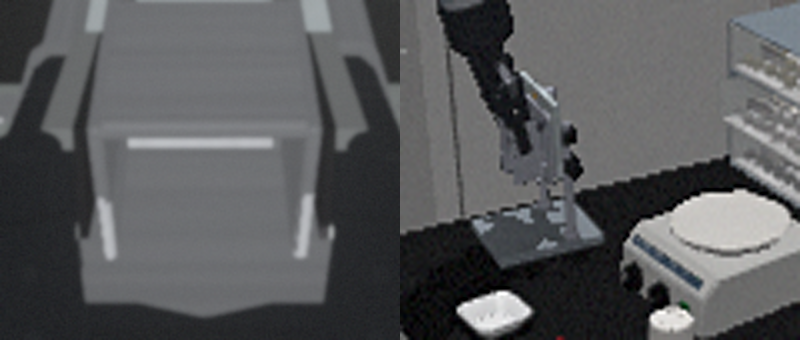

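The wrist crop shows the holder flat with both cheeks even. The nub isn't visible from here. Force rose steeply at the hard stop, so I'll relax the load, let go and rise clear.

Emit:
apply_moves(plan="0 0 0 1.2 0 -2.4 -1;0 0 0 2.3 0 -4.8 -1;0 0 0 2.3 0 -4.8 0;0 0 0 2.3 0 -4.8 0.6;0 0 0 2.3 0 -4.8 1;0 0 0 2.3 0 -4.8 1;0 0 0 2.3 0 -4.8 1;0 0 0 2.3 0 -4.8 1")

```text
time: 10.37
eef_pos: [0.5548, 0.4032, 0.104]
tool_rot: [0.008, 0.991, -0.001, 0.132]
contact_force: [0.1, 0.1, 0.1]
gripper_width: 0.0854
```

```bash
python3 - <<'E'
from h import *
go([.48,.40,.26],R=tr(-.9,30));where()
E
```

```text
t 10.37 at [0.5548 0.4032 0.104 ] yaw 179.12 zax [ 0.2621 -0.0032 -0.965 ] F [0.1 0.1 0.1] w 0.0854
turn [ 5.00e-02 -1.48e+01  1.00e-02] shift mm [  31.2   -4.2 -170.1]
off 0.0026 lat 0.0 up -0.002
```

Emit:
apply_moves(plan="0 0 0 0 0 -40 1;0 0 0 0 0 -80 1;0 0 0 0 0 -115 1")

```text
time: 10.62
eef_pos: [0.524, 0.4033, 0.2161]
tool_rot: [0.008, 0.991, -0.001, 0.132]
contact_force: [-0.2, 0.3, 0.2]
gripper_width: 0.0853
```

```bash
python3 - <<'E'
from h import *
go([.38,.24,.22],R=tr(0,30))
E
```

```text
t 10.62 at [0.524  0.4033 0.2161] yaw 179.12 zax [ 0.2615 -0.0038 -0.9652] F [-0.2  0.3  0.2] w 0.0853
turn [ -0.33 -14.84  -0.82] shift mm [ 135.5 -165.5  -40.8]
```

Emit:
apply_moves(plan="0 -15 -1 135 -165 -41 1;0 -15 -1 135 -165 -41 1;0 -15 -1 135 -165 -41 1;0 -15 -1 135 -165 -41 1;0 -15 -1 135 -165 -41 1;0 -15 -1 135 -165 -41 1;0 -15 -1 135 -165 -41 1;0 -15 -1 135 -165 -41 1")

```text
time: 11.28
eef_pos: [0.3815, 0.241, 0.2202]
tool_rot: [-0.001, 0.965, -0.002, 0.262]
contact_force: [0.3, 0.1, 0.4]
gripper_width: 0.0857
```

```bash
python3 - <<'E'
from h import *
im,W=cloud('wrist');np.savez('w6',im=im,W=W)
save(cv2.resize(im[250:400,330:530],(800,600),interpolation=cv2.INTER_CUBIC),'pics/w6.png')
d=W[...,:2]-SX;off=-(d@N);lat=d@np.array([.016,.9999]);z=W[...,2]
ok=(abs(lat)<.07)&(z>.06)&(z<.2)&(abs(off)<.08)
for nm,m in[('backplate',ok&(off>.0025)&(off<.006)),('face',ok&(abs(off)<.0022)),('pocket',ok&(off>.035)&(off<.05))]:
    if m.sum():print(nm,m.sum(),'off',np.median(off[m]).round(4),'lat',np.percentile(lat[m],[1,50,99]).round(4),'z',np.percentile(z[m],[1,50,99]).round(4))
m=ok&(abs(lat)<.006)&(off<.012)&(z>.145)
for zz in np.arange(.146,.17,.002):
    k=m&(abs(z-zz)<.001)
    if k.sum():print(zz.round(3),k.sum(),off[k].round(4).max(),np.median(off[k]).round(4))
go([.5,-.13,.2],R=tr(0,0))
E
```

```text
backplate 1325 off 0.0051 lat [-0.0453 -0.0004  0.045 ] z [0.0755 0.1179 0.1514]
face 1753 off 0.0004 lat [-0.0549  0.0343  0.0566] z [0.0869 0.1508 0.1658]
pocket 1794 off 0.0433 lat [-0.0204 -0.0021  0.019 ] z [0.0766 0.1172 0.136 ]
0.146 17 0.0073 0.0065
0.148 23 0.0074 0.0067
0.15 28 0.0079 0.006
0.152 19 0.0071 0.0025
0.154 7 0.0019 0.0013
0.156 4 0.0062 0.0024
0.158 8 0.0053 0.004
0.16 5 0.0046 0.0018
0.162 1 0.0017 0.0017
t 11.33 at [0.3823 0.2416 0.2205] yaw -179.82 zax [ 0.5049 -0.003  -0.8631] F [-0.4  0.   0.4] w 0.0855
turn [-0.21 30.33  0.11] shift mm [ -90.3 -371.6   78.2]
```

View pics/w6.png

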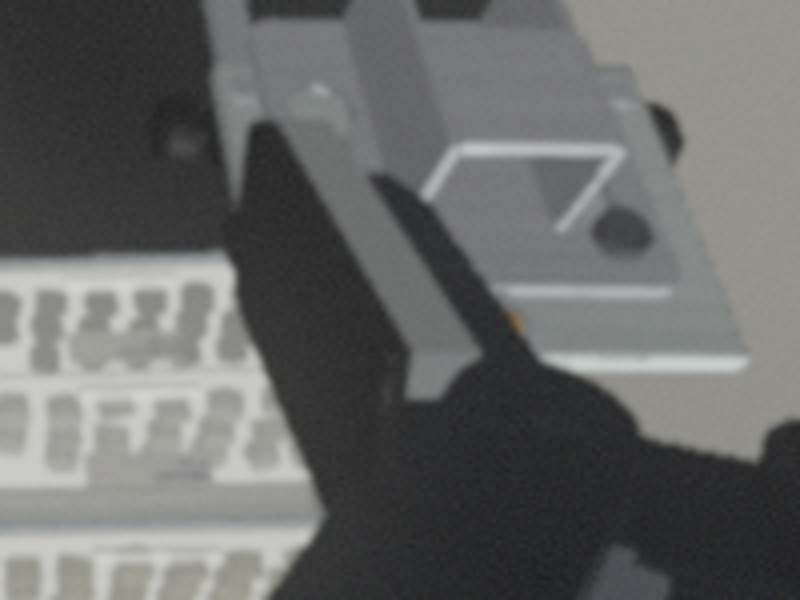

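The crop shows the holder hanging on the studs (head at (622,230)), its top edge at row 292, and the catch's orange nub at (515,322) out above the edge. The cloud agrees: 5–6 mm proud at z 0.156–0.16, back-plate top at 0.1515. Next I go to the dropper.

Emit:
apply_moves(plan="0 30.3 0 -82 -372 73 1;0 30.3 0 -82 -372 73 1;0 30.3 0 -82 -372 73 1;0 30.3 0 -82 -372 73 1;0 30.3 0 -82 -372 73 1;0 30.3 0 -82 -372 73 1;0 30.3 0 -82 -372 73 1;0 30.3 0 -82 -372 73 1;0 30.3 0 -82 -372 73 1;0 30.3 0 -82 -372 73 1;0 30.3 0 -82 -372 73 1;0 30.3 0 -82 -372 73 1")

```text
time: 12.33
eef_pos: [0.4909, -0.1328, 0.1988]
tool_rot: [0.001, 1.0, -0.003, -0.001]
contact_force: [-0.2, 0.4, 0.6]
gripper_width: 0.0856
```

```bash
python3 - <<'E'
from h import *
im,W=cloud('wrist');np.savez('w7',im=im,W=W);save(im,'pics/w7.png',1.2)
go([.49,-.125,.2],R=tr(0,0))
z=W[...,2]
near=(abs(W[...,0]-.50)<.14)&(abs(W[...,1]+.12)<.13)
nn,l,st,ce=cv2.connectedComponentsWithStats((near&(z>.012)&(z<.12)).astype(np.uint8))
for i in range(1,nn):
    if st[i,4]>60:
        P=W[l==i];print((ce[i]*1.2).round(),st[i,4],'min',np.percentile(P,2,0).round(3),'max',np.percentile(P,98,0).round(3))
        B=P[P[:,2]>.06]
        if len(B)>15: print('   top mean',B.mean(0).round(4), P[P[:,2]>.08].mean(0).round(4))
E
```

```text
t 12.38 at [ 0.4901 -0.1317  0.1989] yaw -179.97 zax [-0.0027 -0.0051 -1.    ] F [-0.2 -0.2  0.6] w 0.0855
turn [-0.29 -0.15  0.03] shift mm [ 0.1  6.7 -1.1]
[391. 154.] 1130 min [ 0.431 -0.112  0.017] max [ 0.454 -0.09   0.091]
   top mean [ 0.4431 -0.099   0.0739] [ 0.444  -0.0973  0.0877]
[474. 162.] 1313 min [ 0.436 -0.056  0.015] max [ 0.459 -0.037  0.09 ]
   top mean [ 0.4485 -0.0473  0.0737] [ 0.4494 -0.0468  0.0875]
[256. 226.] 3109 min [ 0.471 -0.223  0.014] max [ 0.526 -0.168  0.023]
[359. 257.] 1151 min [ 0.504 -0.132  0.015] max [ 0.521 -0.108  0.09 ]
   top mean [ 0.5128 -0.119   0.0735] [ 0.5135 -0.1183  0.0873]
[490. 328.] 920 min [ 0.569 -0.032  0.013] max [ 0.587 -0.004  0.05 ]
[343. 340.] 900 min [ 0.572 -0.14   0.014] max [ 0.588 -0.122  0.068]
   top mean [ 0.5809 -0.1308  0.0655] [nan nan nan]
[230. 381.] 1438 min [ 0.599 -0.223  0.015] max [ 0.616 -0.206  0.087]
   top mean [ 0.6047 -0.2137  0.079 ] [ 0.6068 -0.2145  0.0854]
[291. 388.] 1376 min [ 0.605 -0.178  0.015] max [ 0.622 -0.16   0.087]
   top mean [ 0.6111 -0.1686  0.079 ] [ 0.6134 -0.1689  0.0854]
[382. 413.] 869 min [ 0.636 -0.108  0.013] max [ 0.64  -0.094  0.086]
   top mean [ 0.6374 -0.101   0.0749] [ 0.6377 -0.1013  0.0842]<stdin>:11: RuntimeWarning: Mean of empty slice.
  ret = um.true_divide(
```

View pics/w7.png

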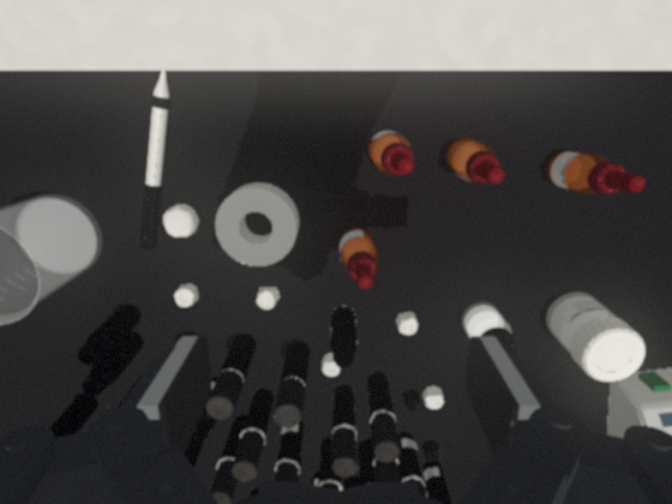

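The wrist view shows the target dropper at (358,258), with labels to its left at (258,225) and a black vial ahead at (343,335). The high grip clears all of them. I grip just above the 27 mm line, with the pads set 4 mm toward the robot.

```bash
python3 -c "
from h import *
go([.5115,-.119,.027],R=tr(0,0))"
```

```text
t 12.38 at [ 0.4901 -0.1317  0.1989] yaw -179.97 zax [-0.0027 -0.0051 -1.    ] F [-0.2 -0.2  0.6] w 0.0855
turn [-0.29 -0.15  0.03] shift mm [-21.9  13.6 171.8]
```

Emit:
apply_moves(plan="-0.3 -0.1 0 -22 13.6 35 1;-0.3 -0.1 0 -22 13.6 70 1;-0.3 -0.1 0 -22 13.6 100 1;-0.3 -0.1 0 -22 13.6 130 1;-0.3 -0.1 0 -22 13.6 155 1;-0.3 -0.1 0 -22 13.6 168 0.6;-0.3 -0.1 0 -22 13.6 172 0.2;-0.3 -0.1 0 -22 13.6 172 0.2;-0.3 -0.1 0 -22 13.6 172 0.2")

```text
time: 13.13
eef_pos: [0.5114, -0.1181, 0.0281]
tool_rot: [-0.001, 1.0, -0.0, 0.0]
contact_force: [0.4, -0.1, -0.2]
gripper_width: 0.0511
```

```bash
python3 - <<'E'
from h import *
go([.5115,-.119,.027],R=tr(0,0))
s=manip.observe();im,W=cloud('wrist');np.savez('w8',im=im,W=W);save(im,'pics/w8.png',1.2)
z=W[...,2];m=(abs(W[...,0]-.515)<.02)&(abs(W[...,1]+.119)<.02)&(z>.01)&(z<.1)
P=W[m];print(len(P))
for a,b in[(.015,.038),(.066,.095)]:
    B=P[(P[:,2]>a)&(P[:,2]<b)];print(len(B),np.percentile(B,2,0).round(4),np.percentile(B,98,0).round(4)) if len(B) else 0
E
```

```text
t 13.13 at [ 0.5114 -0.1181  0.0281] yaw -179.85 zax [ 8.e-04 -8.e-04 -1.e+00] F [ 0.4 -0.1 -0.2] w 0.0511
turn [-0.05  0.05  0.15] shift mm [-0.1 -0.9  1.1]
7549
1395 [ 0.5029 -0.1326  0.0156] [ 0.5131 -0.1076  0.0376]
2165 [ 0.5095 -0.1236  0.0661] [ 0.5154 -0.1133  0.0902]
```

View pics/w8.png

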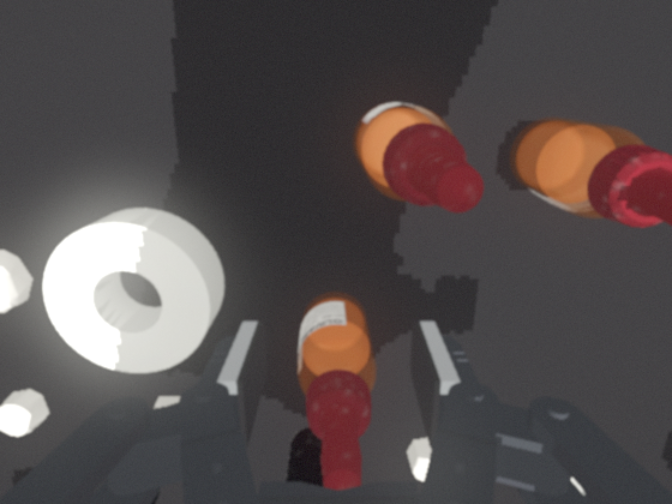

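The wrist view shows the bottle between the open fingers at (337,370), nothing else inside. Its axis is about (0.5165, −0.120). Closing gently.

Emit:
apply_moves(plan="0 0 0 0 -2 0.5 0.2;0 0 0 0 -2 0.5 -1;0 0 0 0 -2 0.5 -1;0 0 0 0 -2 0.5 -1;0 0 0 0 -2 0.5 -1;0 0 0 0 -2 0.5 -1;0 0 0 0 -2 0.5 -1;0 0 0 0 -2 0.5 -1", newtons=25)

```text
time: 13.85
eef_pos: [0.5117, -0.121, 0.0279]
tool_rot: [-0.001, 1.0, -0.001, 0.001]
contact_force: [0.7, 0.1, 5.7]
gripper_width: 0.0253
```

```bash
python3 - <<'E'
from h import *
go([.5115,-.119,.2],R=tr(0,0))
im,W=cloud('wrist');s=manip.observe()
z=W[...,2];d=W-np.array(s['eef_pos'])
# finger pads: near tcp, |dy| 13..24mm, find lowest points
m=(abs(d[...,0])<.016)&(abs(d[...,1])>.0145)&(abs(d[...,1])<.026)&(z>.006)&(z<.07)
print(m.sum(),'tip z rel TCP',np.percentile(d[m][:,2],[1,3,5,10]).round(4), 'x',np.percentile(d[m][:,0],[2,98]).round(4))
P=W[(abs(W[...,0]-.515)<.02)&(abs(W[...,1]+.119)<.02)&(z>.06)&(z<.1)]
print('bulb',np.percentile(P,2,0).round(4),np.percentile(P,98,0).round(4))
E
```

```text
t 13.85 at [ 0.5117 -0.121   0.0279] yaw -179.94 zax [ 0.0021 -0.001  -1.    ] F [0.7 0.1 5.7] w 0.0253
turn [-0.06  0.12  0.06] shift mm [-1.000e-01  1.800e+00 -1.721e+02]
2735 tip z rel TCP [0.0051 0.007  0.0079 0.0103] x [-0.0129  0.0005]
bulb [ 0.4976 -0.1382  0.0606] [ 0.5202 -0.0999  0.0894]
```

Opening is 25.3 mm against a 27 mm body, so the pads may be on the shoulder. I'll regrip 4 mm lower.

Emit:
apply_moves(plan="0 0 0 0 0 0 0;0 0 0 0 0 0 0;0 0 0 0 0 2 0;0 0 0 0 0 4 0;0 0 0 0 0 4 0;0 0 0 0 0 4 -1;0 0 0 0 0 4 -1;0 0 0 0 0 4 -1;0 0 0 0 0 4 -1;0 0 0 0 0 4 -1;0 0 0 0 0 4 -1")

```text
time: 14.82
eef_pos: [0.5106, -0.1207, 0.0229]
tool_rot: [-0.001, 1.0, -0.0, -0.0]
contact_force: [-0.2, 0.4, -0.5]
gripper_width: 0.0255
```

Emit:
apply_moves(plan="0 0 0 0 0 -5 -1;0 0 0 0 0 -30 -1;0 0 0 0 0 -70 -1;0 0 0 0 0 -110 -1;0 0 0 0 0 -150 -1;0 0 0 0 0 -180 -1;0 0 0 0 0 -180 -1;0 0 0 0 0 -180 -1")

```text
time: 15.48
eef_pos: [0.5125, -0.1213, 0.206]
tool_rot: [-0.001, 1.0, -0.001, 0.003]
contact_force: [0.2, -0.1, -1.9]
gripper_width: 0.0255
```

```bash
python3 - <<'E'
from h import *
im,W=cloud('wrist');s=manip.observe();np.savez('w9',im=im,W=W)
d=(W-np.array(s['eef_pos']))@Ro.from_quat(s['tool_rot']).as_matrix()  # tool coords
f,l,dn=-d[...,0],d[...,1],d[...,2]
near=(abs(f)<.03)&(abs(l)<.03)
for a in np.arange(-.07,.04,.006):
    m=near&(abs(l)<.012)&(dn>a)&(dn<a+.006)
    if m.sum()>20:print('dn',a.round(3),m.sum(),'f',np.percentile(f[m],[2,50]).round(4),'l',np.percentile(l[m],[2,98]).round(4))
m=near&(abs(l)>.0135)&(abs(l)<.03);print('finger',m.sum(),np.percentile(dn[m],[90,97,99]).round(4),np.percentile(f[m],[2,98]).round(4))
go([.5,.1,.25],R=tr(0,0))
E
```

```text
dn -0.07 86 f [-0.0167 -0.0157] l [-0.0031  0.0119]
dn -0.064 495 f [-0.0098  0.0043] l [-0.0065  0.0116]
dn -0.058 442 f [0.0033 0.0046] l [-0.0067  0.0026]
dn -0.052 559 f [0.0023 0.0048] l [-0.0072  0.0041]
dn -0.046 1453 f [-0.0008  0.0033] l [-0.0104  0.0115]
dn -0.04 869 f [-0.0096  0.0007] l [-0.0111  0.0118]
dn -0.034 466 f [-0.0102  0.0013] l [-0.0095  0.0117]
dn -0.028 1385 f [-0.0057  0.0005] l [-0.0116  0.0115]
dn -0.022 652 f [-0.0092 -0.0026] l [-0.0114  0.0115]
dn -0.016 525 f [-0.0097 -0.003 ] l [-0.0114  0.0115]
dn -0.01 426 f [-0.0094 -0.003 ] l [-0.0115  0.0115]
dn -0.004 359 f [-0.0047 -0.0028] l [-0.0114  0.0114]
dn 0.002 313 f [-0.0046 -0.0027] l [-0.0114  0.0113]
dn 0.008 258 f [-0.0041 -0.0024] l [-0.0114  0.0113]
dn 0.014 228 f [-0.0041 -0.0026] l [-0.0112  0.0113]
finger 15124 [0.2032 0.2042 0.2047] [-0.0218  0.0209]
t 15.53 at [ 0.5109 -0.1207  0.2037] yaw -179.94 zax [ 0.0014 -0.0012 -1.    ] F [ 0.5  0.5 -1.3] w 0.0251
turn [-0.07  0.08  0.06] shift mm [ 10.6 220.7 -46.6]
```

```bash
python3 -c "
from h import *
go([.5514,.4027,.24],R=tr(-.91,0))"
```

```text
t 15.53 at [ 0.5109 -0.1207  0.2037] yaw -179.94 zax [ 0.0014 -0.0012 -1.    ] F [ 0.5  0.5 -1.3] w 0.0251
turn [-0.07  0.08  0.97] shift mm [-41.1 523.3 -36.9]
```

Emit:
apply_moves(plan="0 0 0.3 -10 20 -37 -1;0 0 1 -41 55 -37 -1;0 0 1 -41 95 -37 -1;0 0 1 -41 135 -37 -1;0 0 1 -41 175 -37 -1;0 0 1 -41 215 -37 -1;0 0 1 -41 255 -37 -1;0 0 1 -41 295 -37 -1;0 0 1 -41 335 -37 -1;0 0 1 -41 375 -37 -1;0 0 1 -41 415 -37 -1;0 0 1 -41 450 -37 -1")

```text
time: 16.53
eef_pos: [0.5492, 0.3314, 0.2366]
tool_rot: [0.008, 1.0, -0.001, -0.002]
contact_force: [0.4, -0.2, 0.1]
gripper_width: 0.0252
```

Emit:
apply_moves(plan="0 0 0 0 30 0 -1;0 0 0 0 55 0 -1;0 0 0 0 70 0 -1;0 0 0 0 73 0 -1;0 0 0 0 73 0 -1;0 0 0 0 73 0 -1;0 0 0 0 73 0 -1")

```text
time: 17.12
eef_pos: [0.5524, 0.4008, 0.2392]
tool_rot: [0.009, 1.0, -0.001, -0.0]
contact_force: [-0.6, -0.3, -0.0]
gripper_width: 0.0253
```

```bash
python3 - <<'E'
from h import *
im,W=cloud('wrist');np.savez('w10',im=im,W=W);save(im,'pics/w10.png',1.4)
go([.5514,.4027,.175],R=tr(-.91,0))
d=W[...,:2]-SX;off=-(d@N);lat=d@np.array([.016,.9999]);z=W[...,2]
m=(abs(lat)<.03)&(off>.036)&(off<.05)&(z>.08)&(z<.15);print('pocket front',m.sum(),np.percentile(off[m],[2,50,98]).round(4),np.percentile(lat[m],[1,50,99]).round(4),np.percentile(z[m],[2,98]).round(4))
m=(abs(lat)<.03)&(off>.034)&(off<.046)&(z>.13)&(z<.142);print('rim',m.sum(),np.median(off[m]).round(4),np.percentile(lat[m],[2,98]).round(4),np.percentile(z[m],[50,98]).round(4))
m=(abs(lat)<.008)&(off>.0)&(off<.06)&(z>.225)&(z<.32)
for a in np.arange(.2,.31,.01):
    k=(abs(lat)<.02)&(off>.0)&(off<.06)&(z>a)&(z<a+.01)
    if k.sum()>20:print('z',a.round(3),k.sum(),'off',np.percentile(off[k],[50,98]).round(4),'lat',np.percentile(lat[k],[2,98]).round(4))
E
```

```text
t 17.17 at [0.5525 0.4008 0.2396] yaw 178.96 zax [-5.0e-04 -1.2e-03 -1.0e+00] F [ 0.8  0.5 -0.3] w 0.0253
turn [-0.07 -0.03 -0.13] shift mm [ 1.1  1.9 64.6]
pocket front 890 [0.037  0.0433 0.045 ] [-0.0194 -0.      0.0197] [0.0882 0.1363]
rim 432 0.043 [-0.0194  0.0197] [0.135  0.1366]
z 0.21 107 off [0.0328 0.0347] lat [-0.0149  0.0098]
z 0.22 458 off [0.0331 0.0349] lat [-0.0148  0.0096]
z 0.23 595 off [0.0332 0.0353] lat [-0.0155  0.0094]
z 0.24 1115 off [0.0343 0.0409] lat [-0.0188  0.0181]
z 0.25 1746 off [0.0338 0.041 ] lat [-0.0189  0.0191]
z 0.26 2369 off [0.0303 0.041 ] lat [-0.0189  0.0188]
z 0.27 2574 off [0.0304 0.0412] lat [-0.0189  0.0159]
z 0.28 2739 off [0.0273 0.0432] lat [-0.0192  0.019 ]
z 0.29 1828 off [0.0409 0.0423] lat [-0.0195  0.0195]
z 0.3 1256 off [0.0464 0.0474] lat [-0.0196  0.0195]
```

View pics/w10.png

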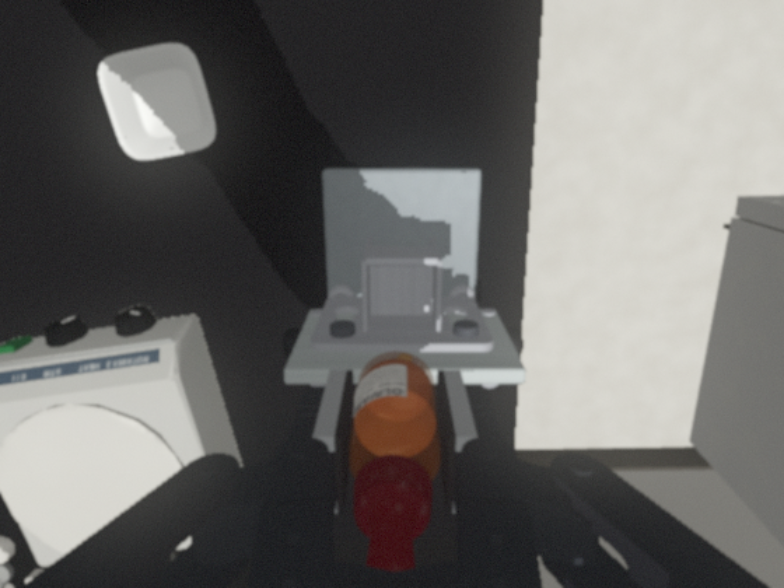

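The last picture shows the bottle upright in the fingers above the hanging holder, with the pocket at (400,295) and both stud heads in their slots at (342,327) and (466,327). The bottle needs about 2.4 mm in +y before it descends.

Emit:
apply_moves(plan="0 0 0 0.8 2.4 10 -1;0 0 0 0.8 2.4 30 -1;0 0 0 0.8 2.4 50 -1;0 0 0 0.8 2.4 65 -1;0 0 0 0.8 2.4 72 -1;0 0 0 0.8 2.4 72 -1;0 0 0 0.8 2.4 72 -1")

```text
time: 17.75
eef_pos: [0.5515, 0.4044, 0.1674]
tool_rot: [0.008, 1.0, -0.0, -0.0]
contact_force: [-1.1, -0.9, -0.0]
gripper_width: 0.0257
```

```bash
python3 - <<'E'
from h import *
im,W=cloud('wrist')
go([.5525,.4027,.1345],R=tr(-.91,0))
d=W[...,:2]-SX;off=-(d@N);lat=d@np.array([.016,.9999]);z=W[...,2]
for a in np.arange(.137,.175,.006):
    k=(abs(lat)<.0135)&(off>.0)&(off<.039)&(z>a)&(z<a+.006)
    if k.sum()>20:print('z',a.round(3),k.sum(),'off',np.percentile(off[k],[50,98]).round(4),'lat',np.percentile(lat[k],[2,98]).round(4))
E
```

```text
t 17.8 at [0.5521 0.4049 0.1684] yaw 179.04 zax [ 1.e-03  1.e-04 -1.e+00] F [ 1.4 -0.1  0.2] w 0.0255
turn [ 0.01  0.06 -0.05] shift mm [-0.4 -2.2 33.9]
z 0.143 142 off [0.034  0.0356] lat [-0.011   0.0127]
z 0.149 292 off [0.034  0.0357] lat [-0.0111  0.0129]
z 0.155 302 off [0.0341 0.0361] lat [-0.0117  0.0127]
z 0.161 346 off [0.0342 0.0362] lat [-0.0116  0.0127]
z 0.167 449 off [0.0343 0.0374] lat [-0.0122  0.0132]
z 0.173 545 off [0.0342 0.0368] lat [-0.0122  0.0131]
```

Emit:
apply_moves(plan="0 0 0 0 -0.6 6 -1;0 0 0 0 -0.6 12 -1;0 0 0 0 -0.6 18 -1;0 0 0 0 -0.6 23 -1;0 0 0 0 -0.6 27 -1;0 0 0 0 -0.6 30 -1;0 0 0 0 -0.6 30 -1")

```text
time: 18.38
eef_pos: [0.5509, 0.4039, 0.1364]
tool_rot: [0.008, 1.0, -0.001, -0.001]
contact_force: [0.4, -0.1, -0.2]
gripper_width: 0.0254
```

Emit:
apply_moves(plan="0 0 0 0 0 0.8 -1;0 0 0 0 0 1.6 -1;0 0 0 0 0 1.6 -1")

```text
time: 18.63
eef_pos: [0.5517, 0.4043, 0.1361]
tool_rot: [0.008, 1.0, -0.0, 0.0]
contact_force: [-0.5, -0.3, -0.6]
gripper_width: 0.025
```

Emit:
apply_moves(plan="0 0 0 0 0 0.8 -1;0 0 0 0 0 1.5 -1;0 0 0 0 0 1.5 -1")

```text
time: 18.88
eef_pos: [0.5518, 0.4044, 0.1357]
tool_rot: [0.008, 1.0, -0.0, 0.0]
contact_force: [-1.1, -0.0, 3.7]
gripper_width: 0.0254
```

Emit:
apply_moves(plan="0 0 0 0 0 0.8 -1;0 0 0 0 0 1.2 -1;0 0 0 0 0 1.2 -1")

```text
time: 19.13
eef_pos: [0.5519, 0.4044, 0.1355]
tool_rot: [0.008, 1.0, 0.0, 0.001]
contact_force: [-2.2, -2.1, 9.7]
gripper_width: 0.0253
```

Contact is where the pocket floor should be. I'll relax and open part way.

Emit:
apply_moves(plan="0 0 0 0 0 -2 -1;0 0 0 0 0 -2 -0.3;0 0 0 0 0 -2 -0.2;0 0 0 0 0 -2 -0.1;0 0 0 0 0 -2 0;0 0 0 0 0 -2 0.05;0 0 0 0 0 -2 0.1;0 0 0 0 0 -2 0.1")

```text
time: 19.8
eef_pos: [0.5515, 0.4042, 0.1351]
tool_rot: [0.008, 1.0, -0.0, -0.0]
contact_force: [-0.3, -0.4, -0.9]
gripper_width: 0.0466
```

Emit:
apply_moves(plan="0 0 0 0 0 -10 0.1;0 0 0 0 0 -30 0.1;0 0 0 0 0 -60 0.2;0 0 0 0 0 -100 0.5;0 0 0 40 0 -130 1;0 0 0 80 0 -150 1;0 0 0 80 0 -150 1;0 0 0 80 0 -150 1")

```text
time: 20.47
eef_pos: [0.4704, 0.4066, 0.2896]
tool_rot: [0.007, 1.0, 0.001, 0.002]
contact_force: [0.9, 0.8, 0.8]
gripper_width: 0.0854
```

```bash
python3 - <<'E'
from h import *
im,W=cloud('wrist')
go([.5525,.4027,.1345],R=tr(-.91,0))
d=W[...,:2]-SX;off=-(d@N);lat=d@np.array([.016,.9999]);z=W[...,2]
ok=(abs(lat)<.05)&(off>-.01)&(off<.06)
for a in np.arange(.085,.21,.008):
    k=ok&(abs(lat)<.014)&(off>.01)&(z>a)&(z<a+.008)
    if k.sum()>15:print('z',a.round(3),k.sum(),'off',np.percentile(off[k],[50,98]).round(4),'lat',np.percentile(lat[k],[2,98]).round(4))
k=ok&(z>.17);print('top z',np.percentile(z[k],[98,99.8]).round(4) if k.sum() else None)
k=ok&(off>.002)&(off<.009)&(abs(lat)>.012)&(z>.09);print('backplate',k.sum(),np.median(off[k]).round(4),np.percentile(lat[k],[1,99]).round(4),np.percentile(z[k],99).round(4))
k=ok&(abs(lat)<.005)&(off>.003)&(off<.008)&(z>.153)&(z<.163);print('catch px',k.sum())
im,W=cloud('scene');z=W[...,2]
d=W[...,:2]-SX;off=-(d@N);lat=d@np.array([.016,.9999])
k=(off>.01)&(off<.04)&(abs(lat)<.02)&(z>.14)&(z<.22);print('scene bottle',k.sum(),np.percentile(z[k],[2,99]).round(3) if k.sum() else '')
E
```

```text
t 20.52 at [0.4714 0.4063 0.2875] yaw 179.14 zax [ 0.0032  0.0014 -1.    ] F [ 0.7 -0.3 -0.5] w 0.0855
turn [0.08 0.18 0.05] shift mm [-80.6  -2.6 153.2]
z 0.101 87 off [0.043  0.0435] lat [-0.014   0.0133]
z 0.109 142 off [0.0432 0.0441] lat [-0.0139  0.0138]
z 0.117 158 off [0.0434 0.0442] lat [-0.0131  0.0135]
z 0.125 194 off [0.0358 0.0445] lat [-0.0123  0.0132]
z 0.133 281 off [0.0418 0.0453] lat [-0.0126  0.0138]
z 0.141 135 off [0.0346 0.0366] lat [-0.0115  0.0135]
z 0.149 311 off [0.0317 0.0361] lat [-0.0105  0.0134]
z 0.157 78 off [0.0316 0.0337] lat [-0.0075  0.0107]
z 0.165 177 off [0.0314 0.0338] lat [-0.0074  0.0112]
z 0.173 219 off [0.0283 0.0324] lat [-0.0065  0.0095]
z 0.181 62 off [0.0292 0.0301] lat [-0.0024  0.0066]
z 0.189 98 off [0.0289 0.0305] lat [-0.0023  0.0067]
z 0.197 87 off [0.0265 0.03  ] lat [-0.0015  0.0059]
top z [0.1997 0.2002]
backplate 1694 0.0058 [-0.0447  0.0443] 0.1517
catch px 0
scene bottle 75 [0.141 0.197]
```

Bottle top is at 0.200 (floor 0.110 + 0.091), so it is seated and upright. One last numeric check of the catch from the side.

Emit:
apply_moves(plan="0 -7 0 30 -30 0 1;0 -14 0 60 -65 0 1;0 -21 0 90 -100 20 1;0 -28 0 90 -140 40 1;0 -30 0 90 -165 60 1;0 -30 0 90 -165 60 1;0 -30 0 90 -165 60 1;0 -30 0 90 -165 60 1")

```text
time: 21.23
eef_pos: [0.3789, 0.2411, 0.224]
tool_rot: [0.009, 0.966, -0.003, 0.258]
contact_force: [0.5, 0.6, 0.9]
gripper_width: 0.0853
```

```bash
python3 - <<'E'
from h import *
im,W=cloud('wrist');go([.38,.24,.22],R=tr(0,30))
d=W[...,:2]-SX;off=-(d@N);lat=d@np.array([.016,.9999]);z=W[...,2]
ok=(abs(lat)<.05)&(off>-.01)&(off<.012)
for zz in np.arange(.146,.166,.002):
    k=ok&(abs(z-zz)<.001);a=k&(abs(lat)<.005);b=k&(abs(lat)>.01)
    print(zz.round(3),a.sum(),off[a].max().round(4) if a.any() else '','| beside',b.sum(),np.median(off[b]).round(4) if b.any() else '')
k=(abs(lat)<.02)&(off>.01)&(off<.035)&(z>.18)&(z<.22);print('bottle top',k.sum(),np.percentile(z[k],99).round(4) if k.any() else '')
E
```

```text
t 21.28 at [0.3808 0.2428 0.2266] yaw 178.96 zax [ 0.5016 -0.0082 -0.8651] F [-0.1  1.2  1.1] w 0.0852
turn [-0.47  0.11 -0.9 ] shift mm [ 4.  -2.8  5.3]
0.146 1 0.0066 | beside 56 0.0069
0.148 5 0.0074 | beside 51 0.0067
0.15 22 0.0074 | beside 97 0.0051
0.152 22 0.0074 | beside 62 0.0006
0.154 8 0.0021 | beside 45 0.0003
0.156 7 0.0048 | beside 43 0.0004
0.158 11 0.0049 | beside 49 0.0004
0.16 8 0.0038 | beside 48 0.0006
0.162 11 0.0041 | beside 57 0.0004
0.164 7 0.0013 | beside 61 0.0003
0.166 4 0.0012 | beside 95 -0.0023
bottle top 120 0.1961
```

```bash
python3 -c "
from h import *
print(manip.finish_job())"
```

```text
the job is handed in; nothing more can be done
None
```

I hung the holder on both studs and drew it down to a hard stop. I then set the dropper bottle that started farthest from the base in its pocket and handed the job in at about 21 s. The hand-in gives no verdict.

- **Holder:** In the side-view depth data the catch nub stands about 4–5 mm proud, just above the holder's top edge (nub at z 0.156–0.162 m, edge at about 0.152 m). The holder is centred to within about 1 mm. At stud level its back face is about 2 mm off the plate, inside the 4 mm limit, with a slight forward lean I estimate at under 0.05 rad.
- **Force on the stand:** The highest push I read at the wrist was about 25 N, at the bottom stop, against the 50 N limit. I did not measure the contact force itself.
- **Bottle:** It was upright and within about 2 mm of the pocket's centre. Its top was at 0.200 m just after release, which fits the foot being on the pocket floor. The final side view read 0.196 m, but the view angle may have hidden its top.
- **Disagreements:** The first catch check after placing the bottle showed nothing, because the bottle hid the nub, so I repeated it from the side. My first dropper grip closed to 25.3 mm against the stated 27 mm body. A regrip 4 mm lower read the same and held.
- **Not checked:** I did not re-measure the bystanders at the end. I felt no unexpected contact.

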